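# Hang a tube carrier on a rotator stub and spread its snap ring over the groove

## Task

Hang the two-tube carrier over the rotator's horizontal shaft stub, about midway between the housing and the groove, and let go of it. Then take the spreading pliers by their handles, squeeze the handles fully together so that the snap ring on their tips opens, and slide the open ring over the end of the stub, without forcing it, as far as the groove. Finish while holding: the pliers still in the gripper, the ring held fully open around the groove, square to the shaft and centred so that it does not rest on the shaft, the carrier still hanging and the other things on the bench left where they were.

Things in the scene. Friction and masses are not known exactly. Their poses are not given: they have to be found in the camera images.
- rotator: White tube rotator drive, box 120 x 140 mm, 175 mm high, fixed to the bench. Origin: centre of its underside. A steel shaft stub, 28 mm across, sticks out level from its -x face along its own -x axis, shaft axis 140 mm above the bench; it points to the robot's right (world -y) within 17 degrees. Flange 52 mm across at its root, 6 mm long.
- hang_spot (a point): On the rotator: point on the top of the stub (154 mm above the bench), 32 mm out from the housing's face, midway between housing and groove. Axes as the rotator's: -x outward along the stub.
- groove (a point): On the rotator: centre of the groove, on the shaft's axis, 72 mm out from the housing's face. The groove is a dark band 10 mm long (67 to 77 mm out), 23 mm in diameter. Axes as the rotator's.
- stub_end (a point): On the rotator: centre of the stub's free end, on the shaft's axis, 110 mm out from the housing's face. Axes as the rotator's.
- carrier: Loose tube carrier, 150 to 290 g, standing on two feet: aluminium arch, grey tab on top, a capped tube in each foot. Origin: centre between the feet's undersides; z up, y from leg to leg, x through the arch (the shaft's way). Arch 16 mm thick in x, 66 mm wide, 102 mm high without the tab. Feet 34 mm in x, 110 mm across y; tube caps 86 mm high.
- arch (a point): On the carrier: middle of the flat top of the arch's opening, 88 mm above the feet; this rests on the stub. The opening is 38 mm wide between the legs and open downward. Let go there, the carrier stays hanging, rocking for up to 3 s.
- tab (a point): On the carrier: middle of the tab, 128 mm above the feet, best point between the finger pads. Tab 12 mm thick in x, 30 mm wide in y, from 102 to 145 mm above the feet; either width can be gripped.
- pliers: Loose steel spreading pliers, about 230 g, parked upright in a fork stand, black handles up, a dark snap ring fixed on the tips below. Origin: on the pivot, 129 mm above the bench when parked; z up to the handles, y across them (the way they are squeezed), x the ring's axis (the shaft's way). Pivot cheeks 30 x 26 x 16 mm (x, y, z) rest on the fork: lift straight up 30 mm to clear it.
- clip_centre (a point): On the pliers: where the shaft's axis should run through the fully open ring, 64 mm below the pivot. Axes as the pliers'. Ring 5 mm thick in x. Relaxed it is too narrow (26 mm) for the stub and reaches 97 mm below the pivot; fully open it leaves about 5 mm at each side of the stub and 4 mm below. It can go on only over the stub's end.
- grip (a point): On the pliers: midway between the handles, 52 mm above the pivot, best point between the finger pads, closing along y. Handles 14 mm thick in x, 22 to 70 mm above the pivot; over their outsides 54 mm here (60 mm at the top) relaxed, 28 mm and parallel when fully squeezed.
- lever (a joint): Squeeze of the pliers: rotation of each handle in rad, 0 relaxed (ring closed), 0.23 fully squeezed against the stop (ring fully open). A spring opens the handles: about 3 N on each at first, 12 N fully squeezed.
- pliers_stand: Fixed fork stand for the pliers, base 80 x 90 mm, fork ledges 121 mm above the bench, cheeks to 131 mm. Origin: centre of its underside; axes as the parked pliers'.
- tube_rack: Bystander: steel rack with 18 tube places, red-capped tubes, 88 x 156 mm, 116 mm high. Origin under its centre.
- media_bottle: Bystander: lidded glass jar, 70 mm across, 120 mm high. Origin under its centre.
- small_bottle: Bystander: lidded glass jar, 52 mm across, 100 mm high. Origin under its centre.
- beaker: Bystander: open glass beaker, 68 mm across, 85 mm high. Origin under its centre.
- pipette: Bystander: hand pipette lying on the bench, 225 mm long along its x, 22 mm thick. Origin on the bench under its body.
- screwdriver: Bystander: small screwdriver lying on the bench, 150 mm long along its x.
- parts_tray: Bystander: shallow open steel tray, 100 x 75 mm, 22 mm high. Origin under its centre.
Mind the look-alikes: they are no part of the job. Leave any turquoise or yellow look-alike of the pliers alone.

How it is judged:
By the outcome, as a careful person would: the job done as asked, in the order asked, and still so for the second after the job is handed in, while the arm keeps its last pose, push and grip.
It also fails if it takes over 67 s, if anything falls off the work surface, if the arm or the gripper's body presses on something with over 40 N, if the wrist force passes 120 N, or if a joint passes its speed limit or range.

## Robot

A 6-joint arm with a two-finger parallel gripper is mounted at the origin on the work surface. World frame = base frame: x ahead of the robot, y to its left, z up, the work surface at z = 0. Lengths are in mm, angles in rad, forces in N, time in s.
With the tool pointing down it reaches from about 275 to 825 mm from the base axis. Payload 4.9 kg.
Tool frame: the origin (TCP) lies at the very end of the fingers, on their centre line; the grasp point (between the pads) lies 19 mm behind it; z points along the fingers, y is the direction in which the jaws open and shut (so a half turn about z gives the same grasp; the last joint's range is limited). The gripper opens to 85 mm and grips with 20 to 120 N. Pads are 22 mm wide; open, the fingers measure 114 mm over their backs; the gripper's body (76 mm by 85 mm) begins 54 mm behind the grasp point. The pads swing forward as they close: fully open they stand 13 mm farther back than shut.
Start: joints at [1.16, 0.326, -0.193, 1.052, 0, 1.437], TCP at [150.297, 529.083, 231.281] pointing down, gripper open.
Joint ranges: [-2.65, 2.65], [-0.97, 1.79], [-1.3, 1.35], [-1.93, 2.1], [-1.47, 1.37], [-3.14, 3.14]. Speed limits (rad/s): [2.57, 2.57, 3.14, 3.14, 3.14, 3.14].

## Interface

Orientations are given as [roll, pitch, yaw] about the fixed x, y, z axes, in that order (R = Rz(yaw) Ry(pitch) Rx(roll)).
In Python, from bench import bot, solve_ik, imaging gives the robot as it stands. Calls block until the motion is done:
- bot.move_ptp(position, orientation): joint-space move of the TCP to a pose.
- bot.movel(position, rot=None, max_speed=150, threshold=None): straight line of the TCP; rot=None keeps the orientation; max_speed is the mean speed in mm/s. With threshold (N) it stops when the force on the tool has changed by that much, and returns True; else False.
- bot.move_j(angles): joint-space move.
- bot.grip(opening, effort=None): opening from 0.0 (shut) to 1.0 (fully open); effort is the grip in N (None keeps the last); returns when the fingers have stopped.
- bot.dwell(seconds).
- solve_ik(position, orientation): joint angles nearest the present ones, or None.
- bot.get_state(): the state.
- imaging.capture(name): name is "scene" or "top" or "wrist"; returns the picture (480x640x3 uint8, blue, green, red); there is no depth.
- imaging.camera_model(name): a dict with "K" (3x3 intrinsics, pixels), "position" and "rotation" of the camera in the world. Camera axes: x right, y up, looking along -z (the intrinsics and any distortion apply to the point x, -y, -z); pixel columns grow to the right and rows downward; lengths in mm; the calibration is good to about 2 mm. A picture is of the moment at which its call begins: read the wrist's pose just before it. camera_model takes no time and is no camera call; for the wrist camera it gives the pose at the moment of the call.
A pose or a line that the arm cannot do raises bot.IKError and nothing moves.
- bot.sign_off(): hands the job in, once; it reports no verdict.
The state is a dict: "t": time; "qpos": joint angles; "joint_velocities": joint speeds; "effort": joint torques, N m; "tcp_pos": TCP position; "orientation": TCP orientation; "contact_force": force on the tool from outside, world axes, zero at the start; "wrist_torque": the same for the moment, N m; "opening": opening from 0.0 (shut) to 1.0 (fully open).
Only numpy, scipy, OpenCV 4.12 (cv2) and the standard library are available. Lean on these libraries where they do the work, as an engineer would, in place of code of your own. Each camera call takes 0.05 s, during which the arm holds its last target. There are 200 camera calls.

## Working session

There is one attempt and no reset: what is moved stays moved. The work goes in short steps, each a Python script; the robot and the scene stay as the last script left them, time stands still between calls to the robot, and variables do not carry over. Pictures are saved under pics/ and viewed, about 8 in all and at most 12, crops included, and the job is handed in when it is done.

```bash
ls; mkdir -p pics
python3 - <<'E'
from bench import bot, solve_ik, imaging
import cv2, numpy as np
np.set_printoptions(precision=3,suppress=True)
for n in ["scene","top"]:
    cv2.imwrite(f"pics/{n}0.png",imaging.capture(n)); m=imaging.camera_model(n); print(n,m)
print(bot.get_state())
E
```

```text
pics
scene {'K': array([[503.789,   0.   , 320.934],
       [  0.   , 503.789, 246.647],
       [  0.   ,   0.   ,   1.   ]]), 'position': array([ 990.776,  277.778, 1143.609]), 'rotation': array([ 0.498, -0.001,  2.124])}
top {'K': array([[577.582,   0.   , 312.877],
       [  0.   , 577.582, 234.778],
       [  0.   ,   0.   ,   1.   ]]), 'position': array([ 397.467,  -52.881, 1427.174]), 'rotation': array([ 0.087,  0.01 , -1.542])}
{'t': 0.1, 'qpos': array([ 1.16 ,  0.327, -0.193,  1.052,  0.   ,  1.437]), 'joint_velocities': array([-0.001, -0.   ,  0.001, -0.   , -0.   ,  0.001]), 'effort': array([ -0.001, -44.424,  26.304,   0.008,  -0.   ,  -0.   ]), 'tcp_pos': array([150.099, 528.621, 230.596]), 'orientation': array([-3.14 , -0.   ,  2.865]), 'contact_force': array([-0.49 ,  0.276,  0.864]), 'wrist_torque': array([-0.007,  0.015,  0.065]), 'opening': 1.0021352103711896}
```

View pics/scene0.png

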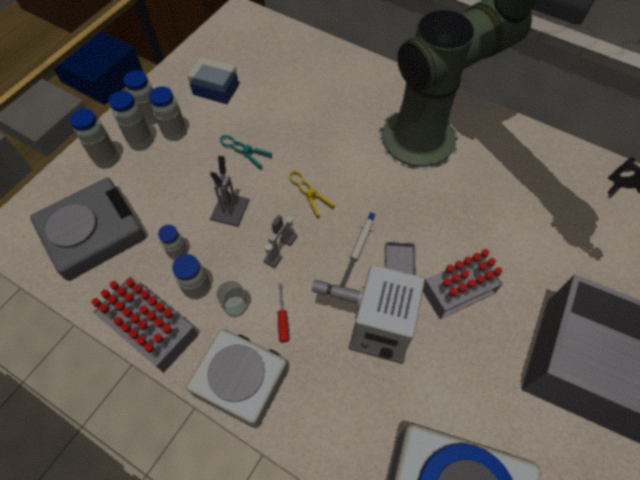

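View pics/top0.png

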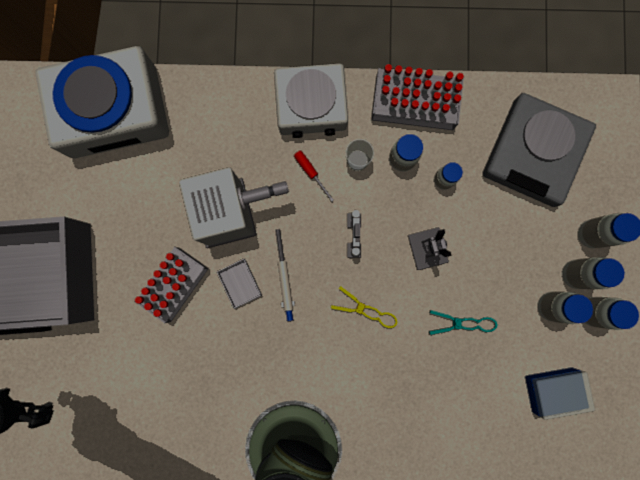

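The scene shows the rotator (top view: box ~217,207, stub tip ~287,188), the carrier (~355,235) and the black-handled pliers upright in the fork stand (~430,247). The turquoise (463,322) and yellow (365,308) pliers lie flat on the bench, so they are the look-alikes. I'll enlarge the candidates and cast rays.

```bash
cat > h.py <<'E'
from bench import bot, solve_ik, imaging
import cv2, numpy as np
from scipy.spatial.transform import Rotation as R
np.set_printoptions(precision=2,suppress=True)
def ray(m,u,v):
    d=np.linalg.inv(m["K"])@[u,v,1.]
    return np.array(m["position"]),R.from_euler("xyz",m["rotation"]).as_matrix()@(d*[1,-1,-1])
def onz(m,u,v,z):
    p,d=ray(m,u,v); return p+d*(z-p[2])/d[2]
def proj(m,P):
    c=(R.from_euler("xyz",m["rotation"]).as_matrix().T@(np.array(P)-m["position"]))*[1,-1,-1]
    q=m["K"]@c; return q[:2]/q[2]
def two(m1,a,m2,b):
    p,d=ray(m1,*a);q,e=ray(m2,*b)
    s=np.linalg.lstsq(np.c_[d,-e],q-p,rcond=None)[0]
    x,y=p+d*s[0],q+e*s[1]; return (x+y)/2,np.linalg.norm(x-y)
def snap(n,f):
    m=imaging.camera_model(n); im=imaging.capture(n); cv2.imwrite(f"pics/{f}.png",im); np.save(f"pics/{f}.npy",m,allow_pickle=True); return m,im
def load(f): return np.load(f"pics/{f}.npy",allow_pickle=True).item()
E
python3 - <<'E'
from h import *
t=cv2.imread("pics/top0.png");s=cv2.imread("pics/scene0.png")
a=cv2.resize(t[170:280,180:290+70],None,fx=4,fy=4,interpolation=2)[:, :]
b=t[190:280,330:470]; c=s[150:270,200:310]
can=np.zeros((600,800,3),np.uint8)
x=cv2.resize(b,None,fx=3,fy=3,interpolation=2);can[:270,:420]=x
x=cv2.resize(c,None,fx=3,fy=3,interpolation=2);can[:360,440:770]=x
x=cv2.resize(t[160:260,170:300],None,fx=3,fy=3,interpolation=2);can[300:600,:390]=x
x=cv2.resize(s[260:330,300:400],None,fx=3,fy=3,interpolation=2);can[370:580,440:740]=x
cv2.imwrite("pics/crop1.png",can)
m=imaging.camera_model("top")
for n,u,v,z in [("stubend",287,188,140),("stubroot",247,198,140),("car",355,235,120),("pl",435,243,180),("stand",429,249,0)]: print(n,onz(m,u,v,z))
print(imaging.camera_model("wrist"))
E
```

```text
stubend [613.27  24.8  140.  ]
stubroot [588.12 114.17 140.  ]
car [ 512.92 -131.86  120.  ]
pl [ 495.01 -301.24  180.  ]
stand [ 493.82 -322.46    0.  ]
{'K': array([[332.2 ,   0.  , 320.29],
       [  0.  , 332.2 , 241.01],
       [  0.  ,   0.  ,   1.  ]]), 'position': array([ 85.9 , 547.59, 373.43]), 'rotation': array([-0.27,  0.  ,  1.29])}
```

View pics/crop1.png

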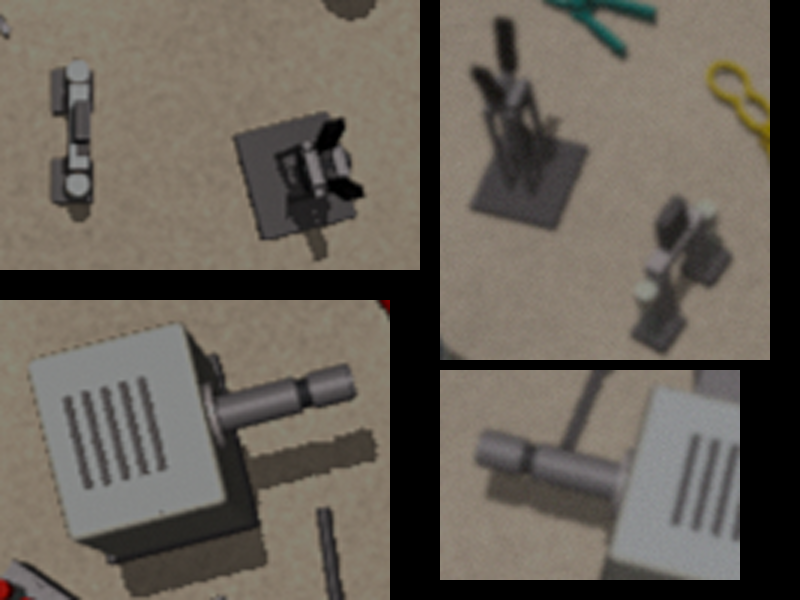

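The crop confirms the targets. The black-handled upright pliers are in the stand, with handle tips at top px (440,233) and (445,252), and the carrier stands with its caps in line. Next I'll take close wrist views of both on the way.

Run:
```python
from h import *
bot.grip(1.0,40)
bot.move_ptp([495,-280,330],[np.pi,0,-1.31]); bot.dwell(.3)
print(snap("wrist","w1")[0]); print(bot.get_state()["t"],bot.get_state()["qpos"])
bot.move_ptp([540,-80,330],[np.pi,0,-1.31]); bot.dwell(.3)
print(snap("wrist","w2")[0]); print(bot.get_state()["t"],bot.get_state()["tcp_pos"])
```

```text
{'K': array([[332.2 ,   0.  , 320.29],
       [  0.  , 332.2 , 241.01],
       [  0.  ,   0.  ,   1.  ]]), 'position': array([ 512.19, -343.61,  472.82]), 'rotation': array([-0.27,  0.  , -2.88])}
3.9333 [-0.64  0.32  0.05  1.3  -0.   -2.48]
{'K': array([[332.2 ,   0.  , 320.29],
       [  0.  , 332.2 , 241.01],
       [  0.  ,   0.  ,   1.  ]]), 'position': array([ 556.87, -145.06,  472.72]), 'rotation': array([-0.27,  0.  , -2.88])}
5.1167 [539.92 -80.99 329.92]
```

View pics/w1.png

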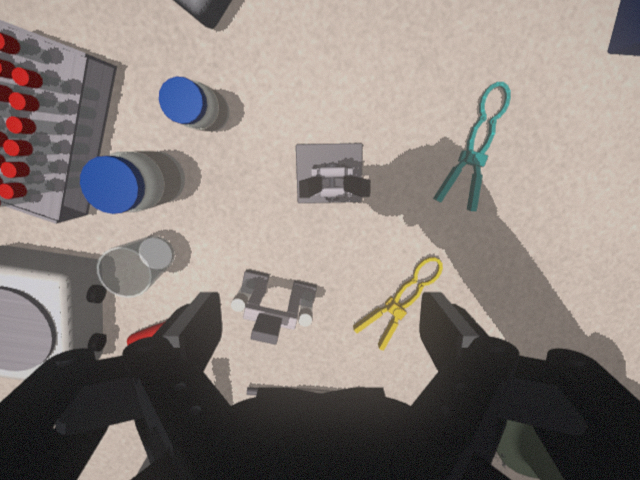

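View pics/w2.png

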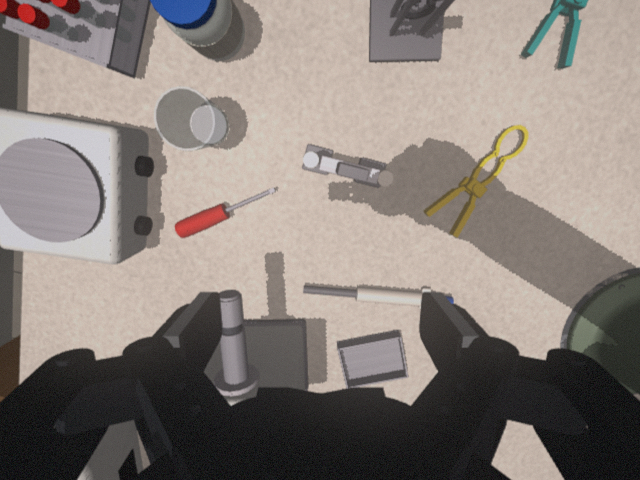

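In w1 the pliers' stand base spans (297..363, 143..203), with handle tops at about (313,186) and (357,186). In w2 the carrier caps are at (311,160) and (384,175), the tab at about (355,172), the stub end at (231,293), and the groove at about (232,327). I'll enlarge these for exact pixels.

Run:
```python
from h import *
a=cv2.imread("pics/w1.png");b=cv2.imread("pics/w2.png")
can=np.zeros((600,800,3),np.uint8)
def put(im,x0,y0,w,h,f,X,Y):
    can[Y:Y+h*f,X:X+w*f]=cv2.resize(cv2.convertScaleAbs(im[y0:y0+h,x0:x0+w],alpha=1.5),None,fx=f,fy=f,interpolation=cv2.INTER_CUBIC)
    for k in range(0,w,10): cv2.line(can,(X+k*f,Y),(X+k*f,Y+6),(0,255,255) if k%50 else (0,0,255),1)
    for k in range(0,h,10): cv2.line(can,(X,Y+k*f),(X+6,Y+k*f),(0,255,255) if k%50 else (0,0,255),1)
put(b,295,140,110,55,4,0,0)      # carrier
put(a,290,135,85,75,4,455,0)     # pliers
put(b,205,280,65,120,3,0,230)    # stub
put(b,300,270,1,1,1,799,599)
cv2.imwrite("pics/crop2.png",can)
g=cv2.cvtColor(cv2.GaussianBlur(b,(3,3),0),6)
for r in (298,308,318,340,355,365): print(r,g[r,212:262])
```

```text
298 [ 63  63  62  61  61  61  64  78 100 113 114 114 115 115 116 118 121 123
 124 123 121 119 116 110 102  95  91  88  91 116 159 187 193 194 193 191
 191 192 194 195 195 195 196 197 198 198 197 196 195 194]
308 [ 59  59  58  57  57  59  59  65  92 129 150 153 154 157 158 158 157 154
 151 147 141 135 130 126 122 117 110 101  92  94 123 166 189 193 193 193
 191 188 189 191 194 193 192 190 189 190 192 193 193 192]
318 [ 56  55  56  56  55  54  55  54  63  96 133 150 153 154 155 156 155 155
 154 150 145 140 134 129 125 120 112 107 100  91  90 111 142 158 165 169
 164 157 156 162 168 163 158 158 158 158 159 157 145 127]
340 [ 44  45  45  45  45  44  48  64  96 124 136 140 143 146 149 151 151 152
 152 152 151 149 145 139 132 127 122 117 111 104  95  86  79  80  86  91
  91  90  90  92  92  91  91  90  90  92  92  90  91  92]
355 [ 69  83  86  86  87  87  87  87  90 102 119 132 138 141 143 146 148 149
 149 150 150 149 148 144 139 133 128 123 120 114 107  98  88  78  74  80
  86  88  89  88  88  88  88  89  89  89  88  86  86  87]
365 [ 84  83  84  84  83  84  85  86  86  88  99 117 130 136 139 142 146 148
 148 148 148 148 148 146 144 139 133 127 122 118 112 105  96  86  77  72
  74  77  78  78  79  81  84  86  87  87  87  86  85  86]
```

View pics/crop2.png

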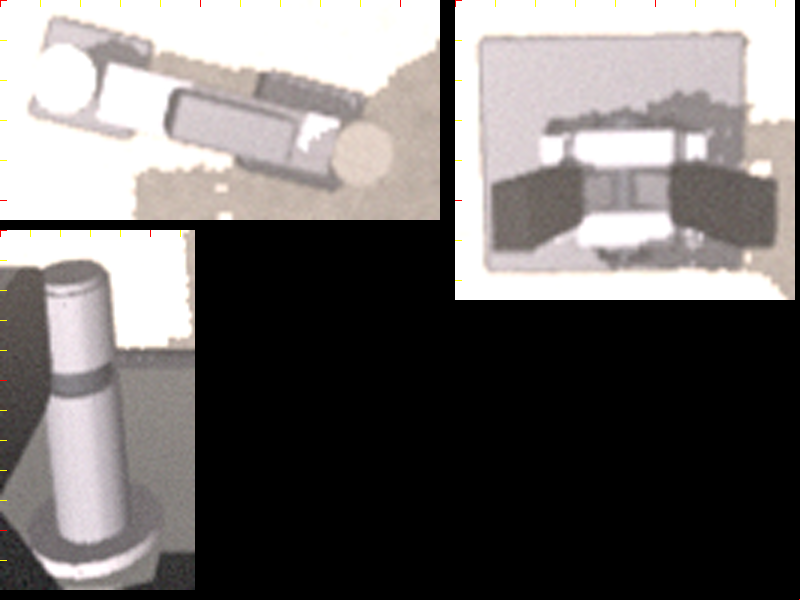

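Run:
```python
from h import *
m1,m2=load("w1"),load("w2"); mt=imaging.camera_model("top")
a,b=onz(m2,311.2,159.5,86),onz(m2,385.5,178.5,86); print("caps",a,b,np.linalg.norm(a-b),"mid",(a+b)/2,"ang",np.degrees(np.arctan2(*(b-a)[1::-1])))
print("tab",onz(m2,353.7,171.2,145))
print("base",onz(m1,329.75,173,3)); p=onz(m1,334.9,188.8,199); print("handles",p)
l,r=onz(m1,290+38/4,135+215/4,199),onz(m1,290+(776-455)/4,135+215/4,199);print("hand ang",np.degrees(np.arctan2(*(l-r)[1::-1])),np.linalg.norm(l-r))
e1,e2=onz(m1,290+25/4,135+35/4,3),onz(m1,290+288/4,135+35/4,3);print("base edge",np.degrees(np.arctan2(*(e1-e2)[1::-1])),np.linalg.norm(e1-e2))
for rr,L,Rr in [(308,220.4,242.4),(318,221.2,243.2),(355,221.7,246.5),(365,222.7,247.5)]:
    l,r=onz(m2,L,rr,140),onz(m2,Rr,rr,140);print(rr,l,r,np.linalg.norm(l-r),(l+r)/2)
# groove edges top (z~154 on adjoining stub), row 280+(372-230)/3, 280+(392-230)/3
for n,u,v,z in [("gr out",231.5,280+143/3,154),("gr in",232,280+166/3,154),("endtop",231,280+58/3,154),("flange",237.5,280+318/3,154)]: print(n,onz(m2,u,v,z))
# top-cam
t0=np.array([170,160]);
for n,c,z in [("end axis",(352,382),140),("root axis",(222,412),140),("box face c1",(182,322),175),("box face c2",(226,502),175),("c3",(30,360),175),("c4",(75,538),175)]:
    u,v=t0+(np.array(c)-[0,300])/3; print(n,onz(mt,u,v,z))
```

```text
caps [ 564.39 -132.83   86.  ] [ 476.68 -134.05   86.  ] 87.71667369961648 mid [ 520.54 -133.44   86.  ] ang -179.20533797035958
tab [ 520.78 -134.53  145.  ]
base [ 491.92 -317.68    3.  ]
handles [ 492.94 -317.33  199.  ]
hand ang 14.908921375570158 57.958101766615755
base edge 14.905658785251338 89.25567895405271
308 [620.5   44.45 140.  ] [597.13  38.28 140.  ] 24.171966808143917 [608.81  41.36 140.  ]
318 [617.47  56.22 140.  ] [593.9  50.  140. ] 24.383780219836954 [605.69  53.11 140.  ]
355 [608.52 102.35 140.  ] [581.06  95.11 140.  ] 28.408284927799027 [594.79  98.73 140.  ]
365 [605.03 115.1  140.  ] [577.32 107.79 140.  ] 28.667902844670483 [591.17 111.45 140.  ]
gr out [602.21  56.24 154.  ]
gr in [599.96  65.18 154.  ]
endtop [608.89  23.85 154.  ]
flange [581.92 126.89 154.  ]
end axis [614.81  24.09 140.  ]
root axis [589.45 120.99 140.  ]
box face c1 [650.08 148.22 175.  ]
box face c2 [518.29 110.8  175.  ]
c3 [618.93 258.66 175.  ]
c4 [489.04 219.58 175.  ]
```

The measurements agree. The cap spacing is 88 mm, the pliers' handles 58 mm, the base edge 89 mm, the shaft width 28.5 mm, and the stub yaw is about 15.8°. I'll grasp the carrier and hang it.

Run:
```python
from h import *
P=np.pi
bot.move_ptp([520.6,-134,200],[P,0,-1.557])
bot.movel([520.6,-134,110],max_speed=120)
bot.grip(0.2,40); s=bot.get_state(); print(s["t"],s["opening"],s["contact_force"])
bot.movel([520.6,-134,290],max_speed=180)
s=bot.get_state(); print(s["t"],s["opening"],s["contact_force"])
bot.movel([594.2,98.7,290],[P,0,-1.296],max_speed=180)
bot.dwell(.4); s=bot.get_state(); print(s["t"],s["tcp_pos"],s["opening"]); snap("wrist","w3"); snap("scene","s3"); snap("top","t3")
a,b,c=[cv2.imread(f"pics/{n}.png") for n in("w3","s3","t3")]
can=np.zeros((600,800,3),np.uint8); can[:480,:480]=a[:,80:560]
can[:300,480:800]=cv2.resize(b[240:340,270:377],(320,300)); can[300:600,480:800]=cv2.resize(c[150:250,230:337],(320,300))
cv2.imwrite("pics/v3.png",can)
```

```text
7.1917 0.3440391461301272 [ 0.33 -0.47  2.33]
8.3417 0.34672970364934996 [-1.02 -0.26 -3.17]
10.25 [594.21  98.42 290.08] 0.3416348477464929
```

View pics/v3.png

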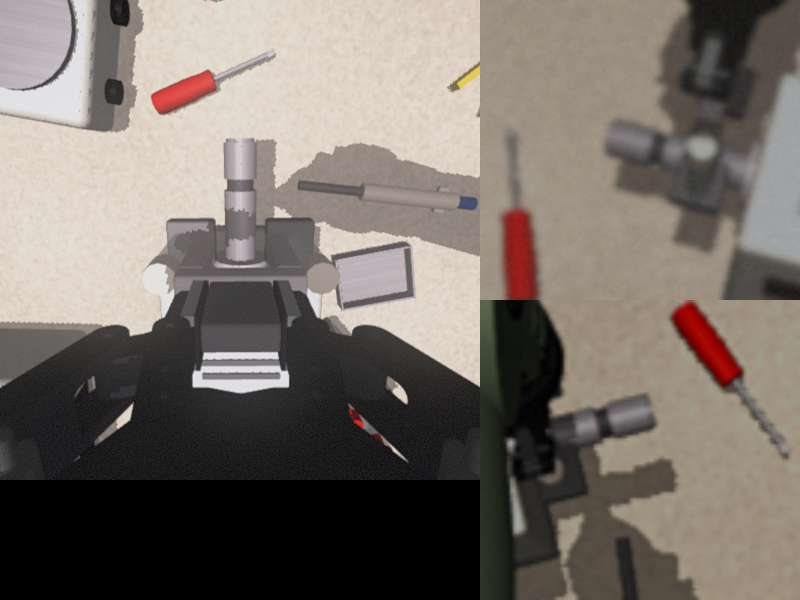

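The carrier is held by its tab, and the stub runs vertically at w3 column ~320, centred between the legs. I'll measure the stub edges, groove and end here.

Run:
```python
from h import *
m=load("w3");g=cv2.cvtColor(cv2.GaussianBlur(cv2.imread("pics/w3.png"),(3,3),0),6)
for r in (160,170,200,210): print(r,g[r,296:346])
print(g[130:240,320])
print([ (r,proj(m,np.array([594.2,98.4,140])+np.array([.271,-.963,0])*r)) for r in (78,40)])
```

```text
160 [216 216 214 213 213 215 215 192 153 137 144 152 158 162 165 169 172 175
 182 191 199 204 206 207 208 204 197 190 184 180 175 169 162 157 152 147
 142 135 126 119 123 135 140 141 142 144 145 144 144 144]
170 [217 217 216 216 215 214 213 191 155 138 142 150 156 160 164 168 171 174
 181 190 199 204 205 206 206 202 195 189 185 179 173 167 161 156 151 146
 141 133 124 121 128 138 143 145 147 148 147 145 144 144]
200 [220 218 217 216 214 212 210 198 170 142 137 146 153 158 161 165 168 170
 175 184 193 197 199 200 202 200 193 187 182 177 171 165 159 153 149 144
 137 129 120 116 124 133 136 136 138 140 140 139 138 139]
210 [220 220 220 218 216 215 213 203 165 118 102 111 117 112 109 112 122 136
 154 171 180 169 148 146 160 164 152 139 145 162 166 161 156 152 148 142
 135 126 117 117 129 138 140 140 140 140 139 139 140 140]
[212 213 215 217 219 220 220 217 213 209 208 207 208 208 206 201 201 205
 207 207 207 207 207 207 208 207 206 206 207 207 208 207 205 200 200 205
 208 207 206 206 206 206 205 205 205 205 206 206 198 173 140 123 120 121
 121 121 121 121 120 117 119 145 181 199 203 203 203 203 203 203 202 202
 201 200 200 200 200 200 197 186 160 134 124 124 124 125 124 123 123 122
 122 123 122 121 122 122 121 121 120 120 121 121 120 121 120 118 119 119
 119 129]
[(78, array([320.48, 135.65])), (40, array([320.52, 181.39]))]
```

Run:
```python
from h import *
m=load("w3"); d=np.array([.271,-.963])
for n,u,v,z in [("end",319.6,138,154),("go",319.6,179.7,154),("gi",319.6,191.3,154),("ax160",319.6,160,154),("ax200",319.6,200,154),("flange?",319.6,240,140)]:
    p=onz(m,u,v,z); print(n,p,"from hang tcp along",(p[:2]-[594.2,98.42])@d)
P=np.pi
bot.movel([595.0,98.6,190],max_speed=110)
s=bot.get_state(); f0=s["contact_force"]; print(s["t"],s["tcp_pos"],f0)
hit=bot.movel([595.0,98.6,170],max_speed=25,threshold=1.2)
s=bot.get_state(); print(hit,s["t"],s["tcp_pos"],s["contact_force"]-f0)
```

```text
end [615.38  25.76 154.  ] from hang tcp along 75.71111350225338
go [606.49  57.56 154.  ] from hang tcp along 42.67873062355444
gi [603.91  66.78 154.  ] from hang tcp along 33.10360198554055
ax160 [610.76  42.28 154.  ] from hang tcp along 58.548196591379806
ax200 [601.94  73.8  154.  ] from hang tcp along 25.806487745635973
flange? [591.56 111.03 140.  ] from hang tcp along -12.856893867429747
11.4583 [595.6   98.65 190.8 ] [-0.37  0.03 -2.18]
True 12.0417 [594.97  98.59 176.16] [ 0.1  -0.28  7.17]
```

Contact came at the expected height. Release, retreat and look.

Run:
```python
from h import *
P=np.pi
bot.grip(0.6); bot.movel([595,98.6,290],max_speed=180)
bot.movel([600,-10,300],max_speed=180)
s=bot.get_state(); print(s["t"],s["contact_force"]); snap("wrist","w4")
bot.grip(1.0)
bot.movel([492.6,-317.5,300],[P,0,-1.311],max_speed=220); s=bot.get_state(); print(s["t"],s["tcp_pos"])
snap("wrist","w5"); snap("top","t5"); snap("scene","s5")
a,b,c,d=[cv2.imread(f"pics/{n}.png") for n in("w4","s5","t5","w5")]
can=np.zeros((600,800,3),np.uint8); can[:300,:400]=cv2.resize(a,(400,300)); can[300:,:400]=cv2.resize(d,(400,300))
can[:300,400:800]=cv2.resize(b[240:340,270:403],(400,300)); can[300:600,400:800]=cv2.resize(c[150:250,200:333],(400,300))
cv2.imwrite("pics/v5.png",can)
```

```text
13.9333 [ 0.56 -0.16  0.26]
16.0583 [ 492.93 -316.6   300.08]
```

View pics/v5.png

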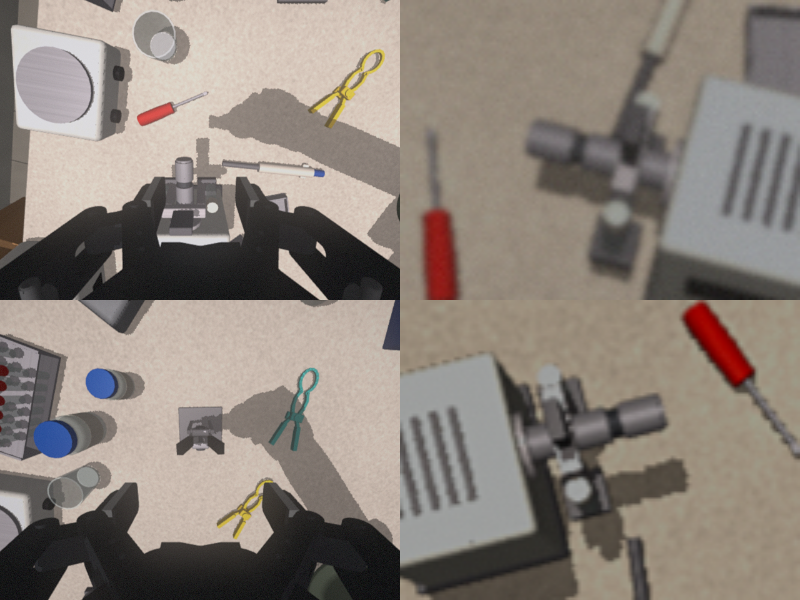

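The carrier hangs on the stub on its own, with the arch between housing and groove (top crop ~575,420). Now the pliers: the w5 view puts the stand and handles at (320,224), where expected.

Run:
```python
from h import *
P=np.pi
def st(n):
    s=bot.get_state(); print(n,s["t"],s["tcp_pos"],s["orientation"],round(s["opening"],3),s["contact_force"],s["wrist_torque"])
bot.movel([492.5,-317.5,215],max_speed=180)
print(bot.movel([492.5,-317.5,162],max_speed=80,threshold=6)); st("down")
bot.grip(0.5,70); st("half")
bot.grip(0.2,70); bot.dwell(.3); st("squeezed")
print(bot.movel([492.5,-317.5,205],max_speed=60,threshold=10)); st("lift")
snap("wrist","w6"); snap("scene","s6"); snap("top","t6")
a,b,c=[cv2.imread(f"pics/{n}.png") for n in("w6","s6","t6")]
can=np.zeros((600,800,3),np.uint8); can[:480,:480]=a[:,80:560]
can[:300,480:800]=cv2.resize(b[150:250,180:287],(320,300)); can[300:600,480:800]=cv2.resize(c[190:290,380:487],(320,300))
cv2.imwrite("pics/v6.png",can)
```

```text
False
down 17.6417 [ 492.76 -317.71  162.42] [-3.14 -0.   -1.31] 1.0 [-0.64 -0.26 -0.61] [ 0.04 -0.04  0.05]
half 18.1333 [ 493.67 -318.27  164.18] [-3.14 -0.   -1.31] 0.503 [-1.43  0.95  8.09] [0.21 0.12 0.02]
squeezed 18.725 [ 493.88 -318.97  165.75] [-3.14 -0.01 -1.31] 0.287 [-3.14  1.99 16.84] [0.26 0.7  0.05]
True
lift 18.9333 [ 493.66 -318.7   165.84] [-3.14 -0.   -1.31] 0.282 [-0.12  0.05  5.31] [ 0.08  0.08 -0.01]
```

View pics/v6.png

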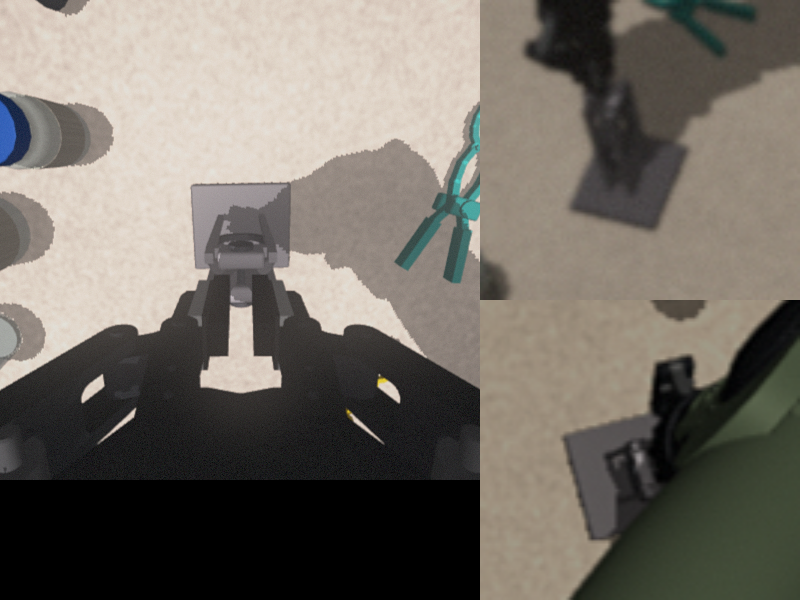

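The gripper holds the handles squeezed parallel, and the pads' forward swing had pressed the pliers lightly into the fork. The stop came from that preload releasing, so I'll continue the lift.

Run:
```python
from h import *
P=np.pi
def st(n):
    s=bot.get_state(); print(n,s["t"],s["tcp_pos"],s["orientation"],round(s["opening"],3),s["contact_force"],s["wrist_torque"])
print(bot.movel([493,-318,215],max_speed=60,threshold=15)); st("lift")
bot.movel([493,-318,300],max_speed=180)
# stand-off out along the shaft, pliers well above stub height
d=np.array([np.sin(.2749),-np.cos(.2749)]); G=np.array([605.2,62.2]); 
q=G+d*140; print(q)
bot.movel([*q,300],[P,0,-1.296],max_speed=200); bot.dwell(.3); st("standoff")
snap("wrist","w7"); snap("scene","s7"); snap("top","t7")
a,b,c=[cv2.imread(f"pics/{n}.png") for n in("w7","s7","t7")]
can=np.zeros((600,800,3),np.uint8); can[:480,:480]=a[:,80:560]
can[:300,480:800]=cv2.resize(b[180:300,240:368],(320,300)); can[300:600,480:800]=cv2.resize(c[150:250,250:357],(320,300))
cv2.imwrite("pics/v7.png",can)
```

```text
False
lift 20.0667 [ 493.05 -318.06  214.92] [-3.14 -0.   -1.31] 0.285 [ 0.43 -1.33 -0.83] [-0.4  -0.16 -0.  ]
[643.2  -72.54]
standoff 22.5833 [643.05 -73.05 300.11] [-3.14 -0.   -1.3 ] 0.281 [ 0.13  0.28 -1.96] [-0.01  0.02  0.05]
```

View pics/v7.png

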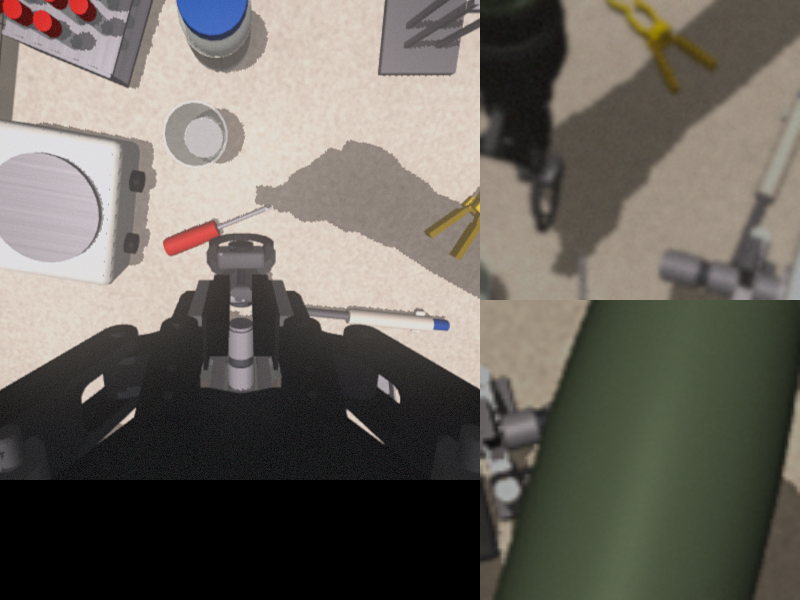

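The pliers are lifted clear with the open ring visible at w7 (320,245), the stub below it at column 320, and the carrier hanging. I'll move to just in front of the stub end at insertion height and measure ring against stub there.

Run:
```python
from h import *
P=np.pi
def st(n):
    s=bot.get_state(); print(n,s["t"],s["tcp_pos"],s["orientation"],round(s["opening"],3),s["contact_force"],s["wrist_torque"])
d=np.array([np.sin(.2749),-np.cos(.2749)]); G=np.array([605.2,62.2]); q=G+d*60
bot.movel([*(G+d*62),241],max_speed=120); bot.dwell(.4); st("pre")
mw,_=snap("wrist","w8"); ms,_=snap("scene","s8"); mt,_=snap("top","t8")
s=bot.get_state(); T=s["tcp_pos"]; rz=R.from_euler("xyz",s["orientation"]).as_matrix()
piv=T+[0,0,-36.8]; n=np.array([.963,.271,0])
for nm,p in [("piv",piv),("cheektop+",piv+n*13+[0,0,8]),("cheektop-",piv-n*13+[0,0,8]),("clip",piv-[0,0,64]),("botin",piv-[0,0,82]),("end",[*(G+d*38),140]),("endtop",[*(G+d*38),154]),("endbot",[*(G+d*38),126])]:
    print(nm,np.array(p),"wrist",proj(mw,p),"scene",proj(ms,p),"top",proj(mt,p))
can=np.zeros((600,800,3),np.uint8)
def put(f,x0,y0,w,h,k,X,Y):
    im=cv2.imread(f"pics/{f}.png")
    can[Y:Y+h*k,X:X+w*k]=cv2.resize(cv2.convertScaleAbs(im[y0:y0+h,x0:x0+w],alpha=1.5),None,fx=k,fy=k,interpolation=cv2.INTER_CUBIC)
    for j in range(0,w,10): cv2.line(can,(X+j*k,Y),(X+j*k,Y+6),(0,255,255) if j%50 else (0,0,255),1)
    for j in range(0,h,10): cv2.line(can,(X,Y+j*k),(X+6,Y+j*k),(0,255,255) if j%50 else (0,0,255),1)
put("w8",270,210,100,120,5,0,0); 
put("s8",270,240,70,70,4,510,0); put("t8",260,170,70,60,4,510,300)
cv2.imwrite("pics/v8.png",can)
```

```text
pre 24.1 [622.13   2.25 241.09] [-3.14 -0.   -1.3 ] 0.282 [ 0.3  -0.08 -2.24] [-0.01 -0.01  0.02]
piv [622.06   2.45 204.23] wrist [320.64 270.03] scene [301.16 268.76] top [295.9 179.2]
cheektop+ [634.58   5.98 212.23] wrist [297.05 275.09] scene [299.16 272.54] top [294.28 172.68]
cheektop- [609.54  -1.07 212.23] wrist [344.24 275.06] scene [302.87 261.63] top [297.22 184.37]
clip [622.06   2.45 140.23] wrist [320.6 240.8] scene [302.15 281.62] top [297.02 184.39]
botin [622.06   2.45 122.23] wrist [320.6  234.99] scene [302.41 285.01] top [297.32 185.75]
end [615.52  25.63 140.  ] wrist [320.66 270.51] scene [312.73 284.43] top [286.66 187.  ]
endtop [615.52  25.63 154.  ] wrist [320.67 277.12] scene [312.64 281.76] top [286.32 185.94]
endbot [615.52  25.63 126.  ] wrist [320.65 264.56] scene [312.82 287.05] top [287.01 188.04]
```

View pics/v8.png

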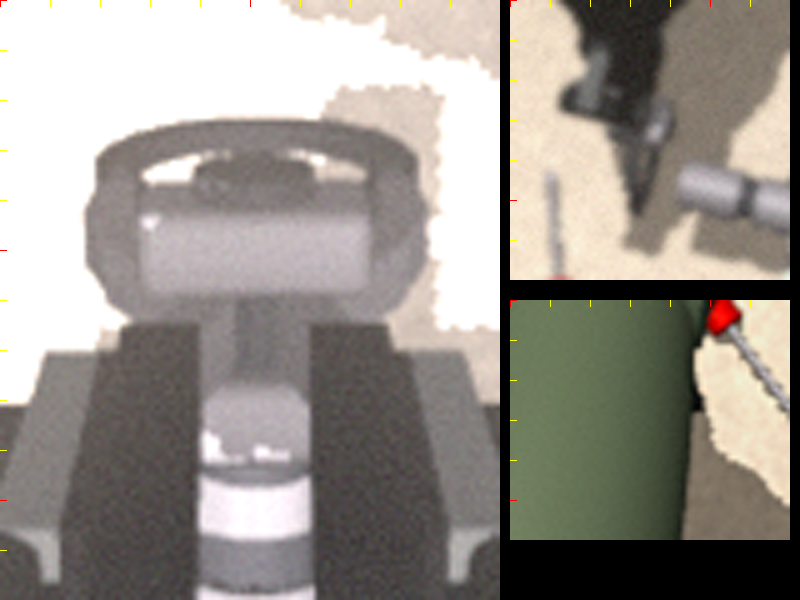

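In w8 the ring (outer edges at columns 287..355.6, centre 321.3) lines up laterally with the stub (centre 321.1) to within 0.5 mm. Its outer width is about 52 mm, so it is fully open. The ring sits about 2–3 mm nearer the housing than the TCP. I'll insert gently, with a small up/down free-play check over the stub.

Run:
```python
from h import *
def st(n):
    s=bot.get_state(); print(n,round(s["t"],2),s["tcp_pos"],s["orientation"],round(s["opening"],3),s["contact_force"],s["wrist_torque"])
d=np.array([np.sin(.2749),-np.cos(.2749)]); G=np.array([605.2,62.2]); Z=240.8
go=lambda o,z,v,th: bot.movel([*(G+d*o),z],max_speed=v,threshold=th)
h=go(22,Z,35,3); st("over stub %s"%h)
if not h:
    bot.dwell(.2); print("up",go(22,Z+2,10,1.5)); st("up"); print("down",go(22,Z-2,10,1.5)); st("down"); print(go(22,Z,10,2))
    h=go(3.3,Z,25,3); bot.dwell(.3); st("groove %s"%h)
    snap("wrist","w9"); snap("scene","s9"); snap("top","t9")
    can=np.zeros((600,800,3),np.uint8)
    def put(f,x0,y0,w,h,k,X,Y):
        im=cv2.imread(f"pics/{f}.png")
        can[Y:Y+h*k,X:X+w*k]=cv2.resize(cv2.convertScaleAbs(im[y0:y0+h,x0:x0+w],alpha=1.7),None,fx=k,fy=k,interpolation=cv2.INTER_CUBIC)
        for j in range(0,w,10): cv2.line(can,(X+j*k,Y),(X+j*k,Y+6),(0,255,255) if j%50 else (0,0,255),1)
        for j in range(0,h,10): cv2.line(can,(X,Y+j*k),(X+6,Y+j*k),(0,255,255) if j%50 else (0,0,255),1)
    put("w9",265,200,115,120,4,0,0); put("s9",285,245,65,65,5,465,0); put("t9",240,160,65,50,4,465,340)
    cv2.imwrite("pics/v9.png",can)
```

```text
over stub False 25.54 [611.26  40.82 240.79] [-3.14 -0.   -1.3 ] 0.286 [-0.42  0.82 -1.3 ] [-0.06  0.    0.01]
up False
up 26.09 [611.26  41.   242.94] [-3.14 -0.   -1.3 ] 0.281 [-1.   -0.54 -1.7 ] [ 0.03  0.06 -0.02]
down False
down 26.64 [611.13  41.05 238.72] [ 3.14  0.   -1.3 ] 0.284 [-0.71 -0.76 -2.49] [-0.02 -0.01 -0.04]
False
groove False 28.19 [606.11  58.92 240.78] [ 3.14  0.   -1.3 ] 0.284 [-0.35  0.41 -2.83] [ 0.06 -0.07  0.01]
```

View pics/v9.png

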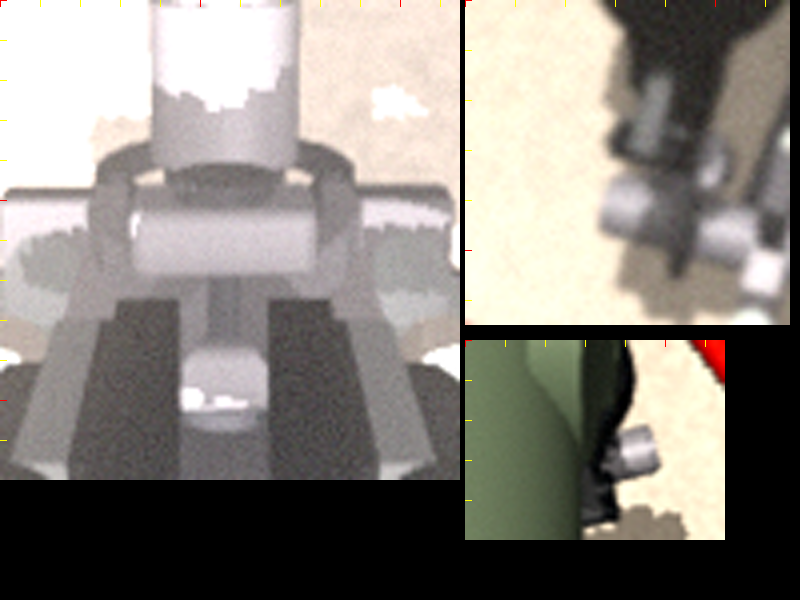

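The ring surrounds the groove and is laterally concentric: ring columns 88..362 and stub 152..298 both centre on 225 in the crop. There was no contact over ±2 mm vertically or while sliding. The carrier's feet are symmetric behind it, so it is still hanging. My estimates put the ring about 0.5 mm too far inward. I'll trim that, check the state and hand in.

Run:
```python
from h import *
d=np.array([np.sin(.2749),-np.cos(.2749)]); G=np.array([605.2,62.2])
print(bot.movel([*(G+d*3.8),240.8],max_speed=10,threshold=2)); bot.dwell(1.0)
s=bot.get_state(); print(s["t"],s["tcp_pos"],s["opening"],s["contact_force"],s["wrist_torque"])
a=imaging.capture("scene"); b=cv2.imread("pics/s9.png"); r=np.s_[240:330,330:400]
print("scene diff near carrier",np.abs(a[r].astype(int)-b[r]).mean())
bot.sign_off()
```

```text
False
29.5917 [606.22  58.53 240.77] 0.28551684297930996 [-0.45  0.97 -2.07] [ 0.   -0.03 -0.04]
scene diff near carrier 2.163809523809524
the job is handed in; nothing more can be done
```

The job is handed in at 29.6 s of robot time. The carrier hangs on the stub, released, and the gripper holds the squeezed pliers with the snap ring open around the groove.

**Carrier:** it hangs about 34 mm out from the housing, against the 32 mm asked. It was still hanging in the last pictures, and the final scene image showed no real change near it.

**Ring and pliers:**
- **Contact:** sliding the ring on and moving it ±2 mm vertically over the stub met no contact. The last force reading on the tool was about 2 N downward, which is just the pliers' weight.
- **Squeeze:** the gripper opening stayed steady at about 0.285 through the insertion. The open ring measured about 52 mm across its outside, so it looks fully open.
- **Lateral fit:** the ring is centred on the stub to within about 0.5 mm in the wrist picture.

**Less certain:**
- **Position along the shaft:** my estimates of the groove's position differed by 1–2 mm, and the ring's position along the shaft is no better known. I used their average and moved the ring 0.5 mm outward at the end, with about 2.5 mm of room on each side.
- **Tilt:** the pliers may lean about 1° in the grip. I did not correct this.
- **Ring height:** this comes from where the gripper closed on the parked pliers, backed only by the ±2 mm contact-free check.
- **First lift:** it stopped early because closing the fingers had pressed the pliers into the fork with about 17 N. I then carried on lifting.

I did not check the other things on the bench one by one, but nothing in the pictures or forces suggested any were touched.

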